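# Lock a moulded frame in its sloping jig with a hammer-head stud

## Task

Take the orange-handled hammer-head stud out of the wooden holder and push it square into the slot of the sloping rail, level with the yellow pad on the white frame, until its flange sits flat on the rail. Then give it a quarter turn so that its head catches under the lips and its steel toe points straight down the slope over the yellow pad, and let go. Leave the frame and everything else where they are.

Things in the scene. Friction and masses are not known exactly. Their poses are not given: they have to be found in the camera images.
- stud: hammer-head hold-down stud, about 110 g. Origin: centre of the underside of its round steel flange (36 mm across, 6 mm thick); z up its axis through the handle, x along handle, toe and head. It starts upright in one of the holder's two holes, flange on the holder's top, yaw within 1.2 rad of the holder's
- stud_grip (a point): point to grip, on the stud's axis 30 mm above its origin, with the stud's axes. The handle is an orange upright bar, 34 mm along x, 12 mm thick along y (grip it across these), from 6 to 44 mm above the origin
- stud_head (a point): middle of the dark hammer head, 11 mm below the stud's origin on its axis. Head: 26 mm along x, 10 mm along y, from 8 to 14 mm below the origin; under it a nose 22 x 6 mm to 17 mm below. Between head and flange a round neck, 8 mm across and 8 mm long
- stud_toe (a point): end of the underside of the stud's toe, 48 mm from the axis along -x of the stud; the toe is a steel tongue 14 mm wide and 6 mm thick, level with the flange
- holder: fixed wooden block 170 (x) x 70 (y) x 35 mm high, origin at the centre of its underside, with two round 31 mm through holes at 50 mm either side of its centre along x; one holds the stud, the other a spare pin with a round blue handle
- rail: slotted aluminium rail, 300 mm long, 48 mm wide, along the upper edge of the fixed sloping jig. Origin: middle of the slot's length and width, in the plane of the rail's outer face, 150 mm above the table; x up the slope (away from the robot), y along the slot, z straight out of the face, leaning 0.45 rad from vertical towards the robot
- slot (a point): same point and axes as the rail. Slot 14 mm wide between lips 5 mm thick; channel behind 40 mm wide, 22 mm deep below the lips, ends closed. A stud fully home has its origin at z = 0 here and its z along this z. It goes in only with its head (its x) along the slot, either way round; turned, it stays where left
- frame: loose white plastic frame 160 x 250 mm, 14 mm thick, lying on the slope just below the rail against a blue ledge; origin at the centre of its underside, x up the slope, y along the rail, z out of the slope. Its upper bar begins 28 mm down-slope of the slot's middle, is 24 mm wide, and its top lies 3 mm below the plane of the rail's face
- frame_pad (a point): centre of the yellow pad (22 x 24 mm) on the top of the frame's upper bar, 40 mm down-slope of the slot's middle, with the frame's axes; where along the slot it lies varies
- pin: bystander: spare locating pin with round blue handle 18 mm across, its top 31 mm above the holder's top, in the holder's other hole, 100 mm from the stud
- glue_gun: bystander: dark green and orange glue gun lying on the table
- tape: bystander: yellow tape ring, 90 mm across
- screwdriver: bystander: screwdriver lying on the table
- jar: bystander: closed clear jar, 60 mm across, 75 mm high
- brush: bystander: brush lying on the table
Not all that is in view belongs to the job. Leave any pink or purple look-alike of the stud alone.

How it is judged:
On the way:
1. the stud's head is through the slot, along it, with the flange on the rail (within 2.5 mm) (z of stud in the frame of rail between -0.004 and 0.0025 m and x of stud in the frame of rail between -0.006 and 0.006 m and angle between the z axis of stud and the z axis of rail, either way round below 0.1 rad and angle between the x axis of stud and the y axis of rail, either way round below 0.4 rad), for 0.1 s.
At the end, for the whole second after the job is handed in: The stud's flange sits on the rail (2.5 mm) and square (0.1 rad), centred in the slot (6 mm), turned across it (0.3 rad) with the toe down-slope, within 12 mm of the pad's middle along the slot; released, at rest, the frame within 12 mm of where it lay (z of stud in the frame of rail between -0.0025 and 0.0025 m and x of stud in the frame of rail between -0.006 and 0.006 m and angle between the z axis of stud and the z axis of rail, either way round below 0.1 rad and angle between the x axis of stud and the x axis of rail, either way round below 0.3 rad and x of stud_toe in the frame of rail below -0.035 m and y of stud in the frame of frame_pad between -0.012 and 0.012 m and linear speed of stud below 0.02 m/s and angular speed of stud below 0.2 rad/s and distance of frame from where it was at the start of the episode below 0.012 m); the robot touches nothing.
It fails at once if the frame is pushed more than 20 mm (distance of frame from where it was at the start of the episode above 0.02 m).
It fails at once if the spare pin, glue gun, tape, screwdriver, jar or brush is moved more than 30 mm (distance of any of pin, glue_gun, tape, screwdriver, jar, brush from where it was at the start of the episode above 0.03 m).
It also fails if it takes over 45 s, if anything falls off the work surface, if the arm or the gripper's body presses on something with over 40 N, if the wrist force passes 120 N, or if a joint passes its speed limit or range.

## Robot

A 6-joint arm with a two-finger parallel gripper is mounted at the origin on the work surface. World frame = base frame: x ahead of the robot, y to its left, z up, the work surface at z = 0. Lengths are in m, angles in rad, forces in N, time in s.
With the tool pointing down it reaches from about 0.25 to 0.85 m from the base axis. Payload 12.5 kg.
Tool frame: the origin (TCP) lies midway between the tips of the shut fingers; the grasp point (between the pads) lies 19 mm behind it (ctrl.grip_depth is the distance from the TCP to the grasp point, in m); z points along the fingers, x is the direction in which the jaws open and shut, and the axes are right-handed (so a half turn about z gives the same grasp; the last joint's range is limited). The gripper opens to 93 mm and grips with 3 to 60 N. Pads are 15 mm wide; open, the fingers measure 128 mm over their backs; the gripper's body (75 mm by 188 mm) begins 65 mm behind the grasp point.
Start: joints at [1.125, 0.351, 1.652, -0, 1.139, -0.085], TCP at [0.194, 0.515, 0.219] pointing down, gripper open.
Joint ranges: [-2.75, 2.75], [-0.79, 2.1], [0.01, 2.65], [-1.57, 4.71], [0.07, 3.14], [-2.87, 2.87]. Speed limits (rad/s): [2.22, 2.22, 2.79, 3.14, 3.14, 3.14].

## Interface

Orientations are given as a unit quaternion [w, x, y, z].
In Python, from rig import ctrl, eyes, finder gives the robot as it stands.
- The arm moves only by the tool servo_tool, never from a script. Its argument "moves" is a list of rows, each a list of 3 entries, a list of its own where there are three numbers: the turn, a rotation vector about the tool's x, y, z in degrees, then the shift along the tool's x, y, z in cm, then the opening, from 0 (shut) to 1 (fully open). In form: [[[wx, wy, wz], [dx, dy, dz], jaw], ...]. A call has 1 to 20 rows; each row shifts and turns the commanded pose from where the row before left it, along the tool's axes as they then stand; what a row does not reach is not made up. A row lasts 1/8 s, in which the tool goes at most 62.5 mm and 10.7 degrees, less where a joint would pass 70% of its speed; a pose out of reach is approached as far as the arm can. A call with a gripper value outside its range is refused whole. The fingers move at their own pace and stop on an object; "force" is the grip in N (left out, the last holds). Time passes only in rows, so rows that do not move let the fingers close. It gives the time, the measured TCP pose, the force and the opening at its end, in the units of the state.
- ctrl.sense(): the state, without advancing time (a new reading comes with each control period).
- eyes.grab_frame(name): name is "side" or "top"; returns a dict with "img" (400x640x3 uint8, red, green, blue), "z_map" (400x640 float32, m along the optical axis (not along the pixel's ray), 0 where there is no reading), "mtx" (3x3 intrinsics, pixels), "distortion" ([k1, k2, p1, p2, k3] as OpenCV has them; the pictures are not rectified), "world_from_camera" (4x4, takes a point from camera to world coordinates). Camera axes: x right, y down, z forward; pixel columns grow to the right and rows downward; lengths in m; the calibration is good to about 2 mm. A picture is of the moment at which its call begins.
- ctrl.sign_off(): hands the job in, once; it reports no verdict.
Trained networks look in a picture, given as the dict that the camera call returned (one of the last four; its "shot" number tells which), for a name from the list of things; names that differ only in an ending like _2 or _b are one class to them, and where a whole thing is asked for, a point or a joint stands for the part that bears it (a point fixed in the world has none). Each returns a list of dicts, best first, with "p" (0 to 1); they miss things now and then, are a little off and sometimes report something else, mostly with a low value. They report only what shows in the picture. A call takes as long as a camera call. They do not tell look-alikes from the thing itself.
- finder.cut_out(picture, target): "mask" (400x640 bool, what is visible of it) and "location" ([column, row] in pixels, amid what is visible of it).
The state is a dict: "time": time; "joints": joint angles; "joint_velocities": joint speeds; "tau": joint torques, N m; "tcp_pos": TCP position; "tcp_rot": TCP orientation; "contact_force": force on the tool from outside, world axes, zero at the start; "moment": the same for the moment, N m; "width": opening from 0.0 (shut) to 1.0 (fully open).
Only numpy, scipy, OpenCV 4.12 (cv2) and the standard library are available. Lean on these libraries where they do the work, as an engineer would, in place of code of your own. Each camera call takes 0.05 s, during which the arm holds its last target.

## Working session

There is one attempt and no reset: what is moved stays moved. The work goes in short steps, Python scripts to look and compute and a tool call to move; the robot and the scene stay as the last step left them, time stands still between calls to the robot, and variables do not carry over. Pictures are saved under pics/ and viewed, and the job is handed in when it is done.

Besides the shell and the picture viewer there is one more tool, called after "Request:" by a JSON object that holds its "op" and its "data". servo_tool: Moves the arm, as the interface text tells. Its arguments: {"type":"object","properties":{"moves":{"type":"array","items":{"type":"array"}},"force":{"type":"number"}},"required":["moves"]}

```bash
ls; mkdir -p pics; cat > h.py <<'E'
import numpy as np, cv2
from rig import ctrl, eyes, finder
def save(im,n): cv2.imwrite('pics/'+n+'.png',im[...,::-1])
def px2w(f,uv,z):
    uv=np.array(uv,float).reshape(-1,1,2)
    p=cv2.undistortPoints(uv,f['mtx'],np.array(f['distortion'],float)).reshape(-1,2)
    z=np.array(z,float).reshape(-1,1)
    P=np.c_[p*z,z]
    T=f['world_from_camera']
    return P@T[:3,:3].T+T[:3,3]
def cloud(f,mask):
    v,u=np.nonzero(mask&(f['z_map']>0))
    return px2w(f,np.c_[u,v],f['z_map'][v,u]),u,v
def proj(f,P):
    T=np.linalg.inv(f['world_from_camera'])
    r,_=cv2.Rodrigues(T[:3,:3])
    return cv2.projectPoints(np.array(P,float).reshape(-1,1,3),r,T[:3,3],f['mtx'],np.array(f['distortion'],float))[0].reshape(-1,2)
E
python3 - <<'E'
from h import *
print(ctrl.sense())
for n in('side','top'):
    f=eyes.grab_frame(n); save(f['img'],n+'0'); print(n,f['world_from_camera'],f['mtx'])
    for t in ('stud','holder','rail','frame_pad','frame','pin'):
        for d in finder.cut_out(f,t)[:3]:
            m=d['mask']; P,u,v=cloud(f,m); print(t,round(d['p'],2),d['location'],m.sum(),np.median(P,0).round(4) if len(P) else None)
E
```

```text
pics
{'time': 0.0, 'joints': array([ 1.12539563e+00,  3.51211333e-01,  1.65241177e+00, -8.08464024e-06,
        1.13911395e+00, -8.45931962e-02]), 'joint_velocities': array([-0.00126731,  0.00185241,  0.00124835,  0.0012396 ,  0.00065802,
       -0.00172579]), 'tau': array([-4.01320394e-04, -4.97337306e+01, -2.85249299e+01,  6.98481384e-02,
        2.56775413e-02, -8.02033537e-05]), 'tcp_pos': array([0.19399289, 0.51428621, 0.21811976]), 'tcp_rot': array([ 2.87698969e-04,  8.22504177e-01,  5.68758781e-01, -4.94627509e-04]), 'contact_force': array([ 0.37168982, -0.12196262, -0.38841   ]), 'moment': array([-0.05433143,  0.03242674, -0.009894  ]), 'width': 1.0004636853879905}
side [[-0.99731328 -0.04138454  0.06044446  0.49081281]
 [-0.0731504   0.51866347 -0.85184342  1.16511399]
 [ 0.00390281 -0.8539763  -0.52029727  0.83851508]
 [ 0.          0.          0.          1.        ]] [[468.78175304   0.         320.51302099]
 [  0.         468.78175304 203.77680764]
 [  0.           0.           1.        ]]
stud 0.88 [302.7, 269.7] 313 [0.5998 0.1964 0.0293]
stud 0.67 [340.4, 266.6] 221 
[... 435 characters left out ...]
1 -1.73632670e-02 -6.11651487e-03  1.58211927e-03]
 [ 7.60239301e-03 -8.68428330e-02 -9.96193016e-01  1.64534817e+00]
 [ 0.00000000e+00  0.00000000e+00  0.00000000e+00  1.00000000e+00]] [[484.49099199   0.         315.73912306]
 [  0.         484.49099199 205.22002318]
 [  0.           0.           1.        ]]
stud 0.44 [255.8, 200.3] 119 [0.6015 0.1912 0.0249]
holder 0.91 [226.0, 235.6] 897 [0.475  0.3012 0.0331]
holder 0.48 [374.4, 237.1] 4406 [ 0.4916 -0.191   0.1011]
rail 0.71 [371.9, 237.3] 4445 [ 0.4925 -0.1889  0.1011]
frame_pad 0.61 [351.4, 238.8] 1799 [ 0.4704 -0.1419  0.1002]
frame 0.89 [347.3, 236.5] 1820 [ 0.4703 -0.1386  0.0993]
pin 0.42 [214.5, 249.8] 85 [0.4352 0.3155 0.0421]
```

View pics/side0.png

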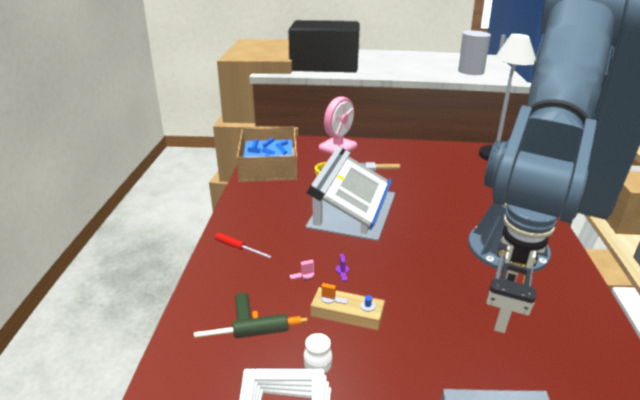

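View pics/top0.png

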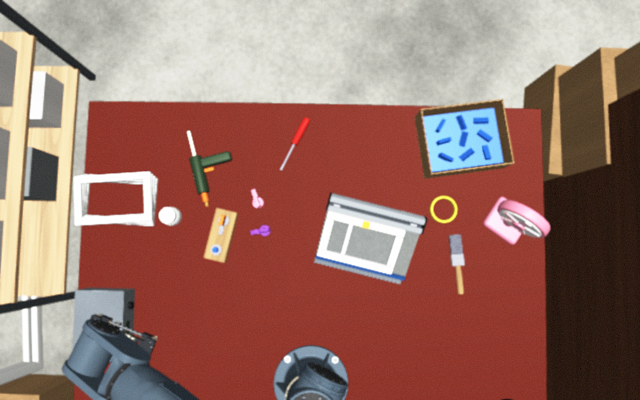

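```bash
python3 - <<'E'
import cv2
a=cv2.imread('pics/side0.png'); b=cv2.imread('pics/top0.png')
cv2.imwrite('pics/cs.png',cv2.resize(a[235:345,270:430],None,fx=5,fy=5,interpolation=cv2.INTER_CUBIC))
cv2.imwrite('pics/ct.png',cv2.resize(b[170:290,180:440],None,fx=3,fy=3,interpolation=cv2.INTER_CUBIC))
E
```

```text
(no output)
```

View pics/cs.png

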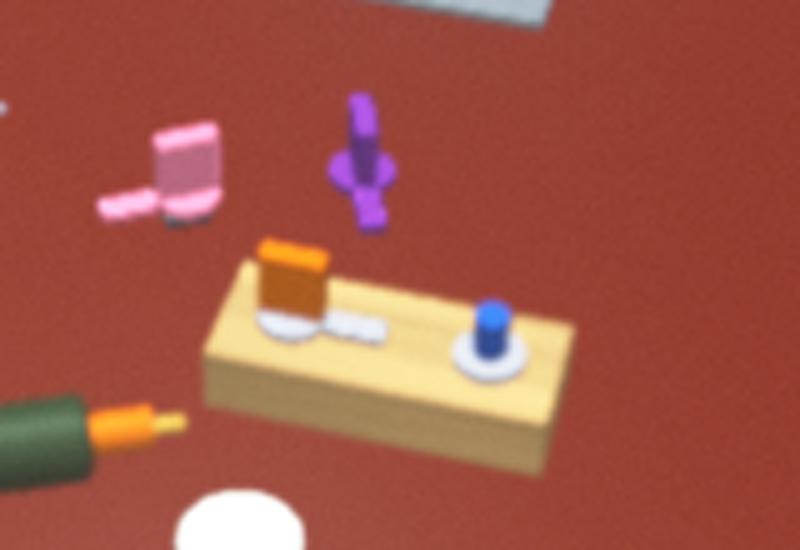

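View pics/ct.png

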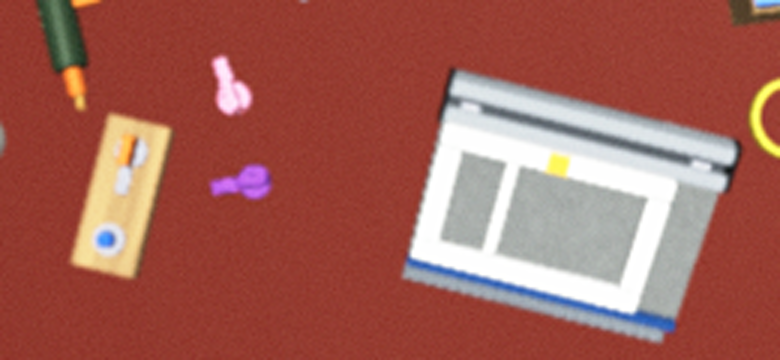

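The stud that fits is the orange-handled one standing in the wooden holder, at side (328,296) and top (222,222). The pink (302,270) and purple (340,267) look-alikes stand on the table. The toe points towards the blue pin. Next I'll measure.

```bash
python3 - <<'E'
from h import *
np.set_printoptions(suppress=True,precision=4)
f=eyes.grab_frame('top'); s=eyes.grab_frame('side')
import pickle
pickle.dump({k:f[k] for k in f},open('top0.pkl','wb'));pickle.dump({k:s[k] for k in s},open('side0.pkl','wb'))
for n,c in(('top',f),('side',s)):
    hsv=cv2.cvtColor(c['img'],cv2.COLOR_RGB2HSV)
    H,S,V=hsv[...,0],hsv[...,1],hsv[...,2]
    reg=np.zeros(H.shape,bool)
    if n=='top': reg[195:290,190:430]=1; reg[:,242:310]=0
    else: reg[130:345,305:410]=1; reg[240:282]=0
    org=(H>=9)&(H<=17)&(S>200)&(V>120)&reg
    yel=(H>=22)&(H<=32)&(S>130)&(V>150)&reg
    blu=(H>100)&(H<130)&(S>130)&reg
    for nm,m in(('orange',org),('yellow',yel),('blue',blu)):
        k,l,st,ce=cv2.connectedComponentsWithStats(m.astype(np.uint8))
        for i in range(1,k):
            if st[i,4]>8:
                P,u,v=cloud(c,l==i)
                print(n,nm,ce[i],st[i],np.median(P,0),'max z',P[:,2].max() if len(P) else 0)
                if nm=='orange':print(np.c_[u,v,P*1000].round(0)[np.argsort(-P[:,2])][:40].tolist() if 0 else (np.percentile(P,[5,95],axis=0)))
# plane of slope: top depth in jig region
for n,c in(('top',f),('side',s)):
    d=max(finder.cut_out(c,'frame'),key=lambda d:d['p'])
    P,u,v=cloud(c,d['mask']); 
    ce=P.mean(0);
    for _ in range(5):
        U,S_,Vt=np.linalg.svd(P-ce,full_matrices=False);nr=Vt[2]*np.sign(Vt[2][2]); r=(P-ce)@nr; k=abs(r)<2*np.std(r)+1e-4; P=P[k];ce=P.mean(0)
    print(n,'frame plane n',nr,'tilt',np.arccos(nr[2]),'yaw of n',np.arctan2(nr[1],nr[0]),ce,np.std(r))
    cv2.imwrite('pics/big_%s.png'%n, cv2.resize((c['img'][185:295,310:430] if n=='top' else c['img'][140:240,300:400])[...,::-1],None,fx=5,fy=5,interpolation=cv2.INTER_CUBIC))
E
```

```text
top yellow [365.5172 224.7241] [363 222   6   6  29] [ 0.5223 -0.164   0.1288] max z 0.13801662483710775
top blue [215.  249.5] [213 248   5   4  16] [0.4368 0.3181 0.0653] max z 0.07147723359375524
top blue [364.5858 268.9645] [316 256  89  24 169] [ 0.3791 -0.1753  0.0605] max z 0.06913461189183678
side orange [328.2205 289.8976] [322 283  14  14 127] [0.5325 0.3049 0.068 ] max z 0.08053994018224764
[[0.5189 0.2941 0.052 ]
 [0.545  0.3097 0.0797]]
side yellow [318.6094 167.1406] [315 162  11  13  64] [ 0.6132 -0.4568  0.021 ] max z 0.029336551417354695
side yellow [340.7692 177.3846] [338 176   6   4  13] [ 0.5196 -0.1608  0.1307] max z 0.13690723961904183
side blue [380.7553 203.0319] [372 180  19  45  94] [ 0.3915 -0.1215  0.062 ] max z 0.06643489667376778
side blue [367.8936 300.1915] [366 296   6  10  47] [0.4353 0.3284 0.0636] max z 0.06920119350385112
top frame plane n [-0.4226  0.1005  0.9007] tilt 0.449311064726354 yaw of n 2.9081779224982323 [ 0.4673 -0.1495  0.1   ] 0.0026233330554502124Traceback (most recent call last):
  File "<stdin>", line 24, in <module>
ValueError: max() iterable argument is empty
```

View pics/big_top.png

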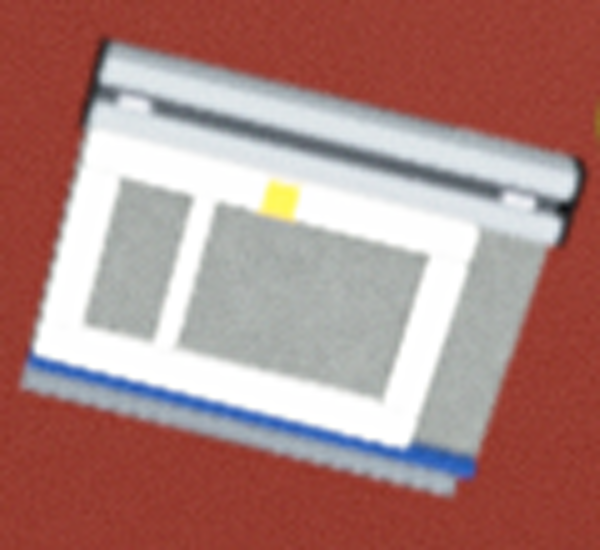

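```bash
cat >> h.py <<'E'
def railR(yaw,t=0.45):
    c,s=np.cos(yaw),np.sin(yaw)
    x=np.array([np.cos(t)*c,np.cos(t)*s,np.sin(t)]); y=np.array([-s,c,0.]); return np.c_[x,y,np.cross(x,y)]
def ortho(f,o,ex,ey,xr,yr,res=0.0005):
    # returns image rows=ex (decreasing), cols= ey (decreasing): up = +ex, left=+ey
    a=np.arange(xr[1],xr[0],-res); b=np.arange(yr[1],yr[0],-res)
    A,B=np.meshgrid(a,b,indexing='ij')
    P=o+A[...,None]*ex+B[...,None]*ey
    uv=proj(f,P.reshape(-1,3)).reshape(A.shape+(2,)).astype(np.float32)
    return cv2.remap(f['img'],uv[...,0],uv[...,1],cv2.INTER_CUBIC),a,b
E
python3 - <<'E'
from h import *
import pickle
R=railR(-0.2334); o=np.array([0.55,-0.185,0.15])
for n in('top','side'):
    f=pickle.load(open(n+'0.pkl','rb'))
    im,a,b=ortho(f,o,R[:,0],R[:,1],(-0.09,0.05),(-0.17,0.17))
    save(im,'rail_'+n)
    im,a,b=ortho(f,np.array([0.53,0.305,0.079]),np.array([1.,0,0]),np.array([0.,1,0]),(-0.15,0.06),(-0.08,0.08),0.0004)
    save(im,'stud_'+n)
a=np.vstack([cv2.imread('pics/rail_top.png'),cv2.imread('pics/rail_side.png')]);cv2.imwrite('pics/rail_both.png',a)
a=np.hstack([cv2.imread('pics/stud_top.png'),cv2.imread('pics/stud_side.png')]);cv2.imwrite('pics/stud_both.png',a)
E
```

```text
(no output)
```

View pics/rail_both.png

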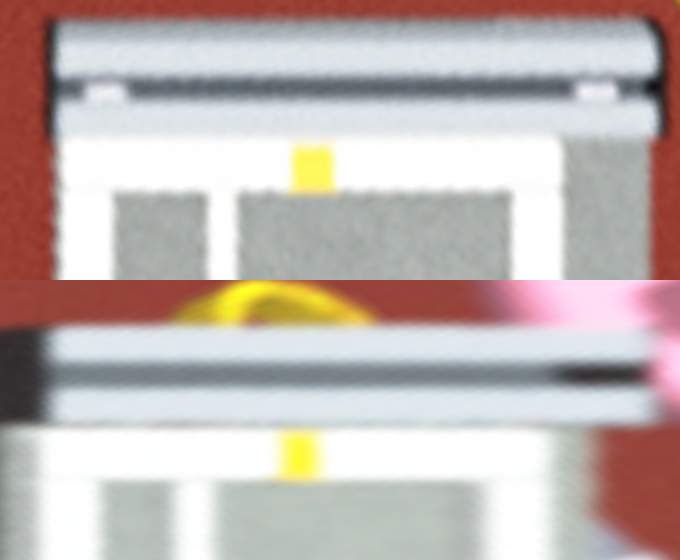

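View pics/stud_both.png

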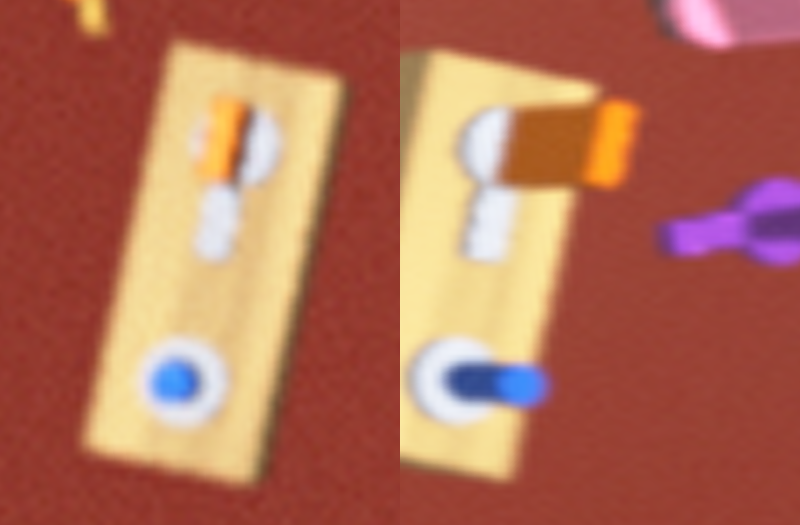

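```bash
python3 - <<'E'
from h import *
import pickle
np.set_printoptions(suppress=True,precision=4)
for n in('top','side'):
    f=pickle.load(open(n+'0.pkl','rb')); print(f['distortion'],f.keys())
    hsv=cv2.cvtColor(f['img'],cv2.COLOR_RGB2HSV)
    m=((hsv[...,0]<8)|(hsv[...,0]>172))&(hsv[...,1]>140)&(hsv[...,2]>90)&(hsv[...,2]<190)
    m=cv2.erode(m.astype(np.uint8),np.ones((7,7)))>0
    P,u,v=cloud(f,m); k=abs(P[:,2])<.02; P=P[k]
    A=np.c_[P[:,:2]-[.5,0],np.ones(len(P))]; c=np.linalg.lstsq(A,P[:,2],rcond=None)[0]; print(n,len(P),'z=',c,'std',(P[:,2]-A@c).std())
    # local near holder, near jig
    for q in((.5,.28),(.5,-.18)):
        k=np.hypot(P[:,0]-q[0],P[:,1]-q[1])<.15; print(q,k.sum(),np.median(P[k,2]))
    # profile fits on rail
    R=railR(-0.2334); o=np.array([0.55,-0.185,0.15])
    for yr in((-.09,-.03),(-.03,.03),(.03,.1)):
        im,a,b=ortho(f,o,R[:,0],R[:,1],(-0.03,0.03),yr,.0005)
        g=im.mean(2).mean(1); gs=np.gradient(cv2.GaussianBlur(g[:,None],(1,7),0)[:,0]); 
        print(yr,'edges', [(round(a[i]*1000,1),round(gs[i],1)) for i in range(1,len(gs)-1) if abs(gs[i])>2 and abs(gs[i])>=abs(gs[i-1]) and abs(gs[i])>=abs(gs[i+1])], 'min',a[g.argmin()])
    # pad on its plane
    op=o-0.003*R[:,2]
    im,a,b=ortho(f,op,R[:,0],R[:,1],(-0.06,0.0),(-.03,.06),.0005)
    h2=cv2.cvtColor(im,cv2.COLOR_RGB2HSV); m=(h2[...,0]>20)&(h2[...,0]<35)&(h2[...,1]>110)
    r,c=np.nonzero(m); print('pad x',a[r].mean(),a[r].min(),a[r].max(),'y',b[c].mean(),b[c].min(),b[c].max())
    # stud handle top
    oo=np.array([0.53,0.305,0.079]); I=np.eye(3)
    im,a,b=ortho(f,oo,I[:,0],I[:,1],(-.04,.04),(-.04,.04),.0005)
    h2=cv2.cvtColor(im,cv2.COLOR_RGB2HSV); m=(h2[...,0]>8)&(h2[...,0]<20)&(h2[...,1]>190)&(h2[...,2]>(200))
    k,l,st,ce=cv2.connectedComponentsWithStats(m.astype(np.uint8)); i=1+st[1:,4].argmax()
    r,c=np.nonzero(l==i); print('handle',oo[0]+a[r].mean(),oo[1]+b[c].mean(),cv2.minAreaRect(np.c_[oo[0]+a[r],oo[1]+b[c]].astype(np.float32)*1000))
    # flange + pin flange whites at z=.041
    oo=np.array([0.53,0.305,0.041])
    im,a,b=ortho(f,oo,I[:,0],I[:,1],(-.13,.05),(-.06,.06),.0005)
    save(im,'fl_'+n)
    h2=cv2.cvtColor(im,cv2.COLOR_RGB2HSV); m=(h2[...,1]<70)&(h2[...,2]>120)
    k,l,st,ce=cv2.connectedComponentsWithStats(m.astype(np.uint8))
    for i in range(1,k):
        if st[i,4]>200:
            r,c=np.nonzero(l==i); print('white',st[i],oo[0]+a[r].mean(),oo[1]+b[c].mean(),cv2.minAreaRect(np.c_[oo[0]+a[r],oo[1]+b[c]].astype(np.float32)*1000))
E
python3 -c "
import cv2,numpy as np
cv2.imwrite('pics/fl.png',np.hstack([cv2.imread('pics/fl_top.png'),cv2.imread('pics/fl_side.png')]))"
```

```text
[-0.0585  0.      0.      0.      0.    ] dict_keys(['img', 'z_map', 'mtx', 'distortion', 'world_from_camera', 'shot'])
top 91220 z= [-0.0002 -0.0007 -0.0011] std 0.0038326064766531563
(0.5, 0.28) 3401 -0.001305740967304736
(0.5, -0.18) 278 -0.0007508082643954417
(-0.09, -0.03) edges [(np.float64(28.5), np.float64(3.3)), (np.float64(12.0), np.float64(-9.8)), (np.float64(1.0), np.float64(8.8)), (np.float64(-18.0), np.float64(2.2))] min 0.006499999999999978
(-0.03, 0.03) edges [(np.float64(28.5), np.float64(3.2)), (np.float64(12.0), np.float64(-9.5)), (np.float64(0.5), np.float64(8.6))] min 0.006499999999999978
(0.03, 0.1) edges [(np.float64(28.5), np.float64(3.5)), (np.float64(11.5), np.float64(-9.7)), (np.float64(0.5), np.float64(8.5)), (np.float64(-18.5), np.float64(2.3))] min 0.006499999999999978
pad x -0.0361208904109589 -0.046 -0.025500000000000002 y 0.013369178082191737 0.003999999999999948 0.022499999999999964
handle 0.5342008928571429 0.29209821428571425 ((534.008056640625, 292.0357360839844), (3.12195086479187, 24.731706619262695), 77.31961059570312)
white [  98   61   77  12
[... 1340 characters left out ...]
np.float64(-20.0), np.float64(-3.5)), (np.float64(-24.5), np.float64(6.2))] min 0.0024999999999999745
pad x -0.038260546874999996 -0.049 -0.027 y 0.01548124999999996 0.007499999999999951 0.022999999999999965
handle 0.5326872536136662 0.3007017082785808 ((532.7442626953125, 300.5880432128906), (17.343852996826172, 35.68333053588867), 77.34745025634766)
white [  85   58   55  135 5025] 0.5161087562189054 0.3094296517412935 ((517.3978271484375, 308.8624267578125), (66.95730590820312, 26.35819435119629), 2.0454084873199463)
white [  42  251  113   78 4072] 0.4354313605108054 0.32418872789783887 ((433.8805847167969, 317.80181884765625), (52.592315673828125, 38.868431091308594), 72.55281066894531)
```

View pics/fl.png

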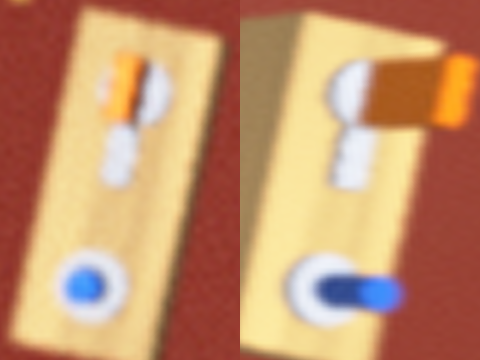

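```bash
cat >> h.py <<'E'
from scipy.spatial.transform import Rotation as Ro
def tcp():
    s=ctrl.sense(); q=np.array(s['tcp_rot']); return np.array(s['tcp_pos']),Ro.from_quat(q[[1,2,3,0]]).as_matrix(),s
def toolR(xdir,zdir):
    z=np.array(zdir,float);z/=np.linalg.norm(z);x=np.array(xdir,float);x-=z*(x@z);x/=np.linalg.norm(x);return np.c_[x,np.cross(z,x),z]
def plan(pt,Rt):
    p,R,s=tcp(); d=R.T@(np.array(pt)-p)*100; rv=Ro.from_matrix(R.T@Rt).as_rotvec(degrees=True)
    print('t',round(s['time'],2),'tcp',p.round(4),'w',round(s['width'],3),'F',s['contact_force'].round(1))
    print('shift cm (before turn)',d.round(2),'turn deg',rv.round(1),'shift after turn',(Rt.T@(np.array(pt)-p)*100).round(2))
E
python3 - <<'E'
from h import *
yaw=-.21
plan([.5335,.3005,.15],toolR([-np.sin(yaw),np.cos(yaw),0],[0,0,-1]))
E
```

```text
t 0.9 tcp [0.1941 0.5146 0.2186] w 1.001 F [-0.2 -0.9  0.3]
shift cm (before turn) [-8.05 39.31  6.86] turn deg [ 0.   0.  -8.6] shift after turn [-13.86  37.66   6.86]
```

Request:
{"op": "servo_tool", "data": {"moves": [[[0, 0, -8.6], [0, 0, 0], 0.6], [[0, 0, 0], [-1.4, 3.8, 0.5], 0.6], [[0, 0, 0], [-1.4, 3.8, 0.5], 0.6], [[0, 0, 0], [-1.4, 3.8, 0.5], 0.6], [[0, 0, 0], [-1.4, 3.8, 0.5], 0.6], [[0, 0, 0], [-1.4, 3.8, 0.5], 0.6], [[0, 0, 0], [-1.4, 3.8, 0.8], 0.6], [[0, 0, 0], [-1.4, 3.8, 0.8], 0.6], [[0, 0, 0], [-1.4, 3.8, 0.9], 0.6], [[0, 0, 0], [-1.4, 3.7, 0.9], 0.6], [[0, 0, 0], [-1.3, 3.6, 0.9], 0.6], [[0, 0, 0], [0, 0, 0], 0.6], [[0, 0, 0], [0, 0, 0], 0.6]]}}

```text
time: 2.52
tcp_pos: [0.5332, 0.3001, 0.1506]
tcp_rot: [-0.0, 0.778, 0.629, -0.0]
contact_force: [-0.0, 0.0, -0.2]
width: 0.597
```

```bash
python3 - <<'E'
from h import *
yaw=-.21
plan([.5335,.3005,.046],toolR([-np.sin(yaw),np.cos(yaw),0],[0,0,-1]))
f=eyes.grab_frame('side'); g=eyes.grab_frame('top')
c=f['img'][230:340,260:420];save(cv2.resize(c,None,fx=5,fy=5,interpolation=cv2.INTER_CUBIC),'s1')
c=g['img'][150:290,160:300];save(cv2.resize(c,None,fx=4,fy=4,interpolation=cv2.INTER_CUBIC),'t1')
E
```

```text
t 2.52 tcp [0.5332 0.3001 0.1506] w 0.597 F [-0.   0.  -0.2]
shift cm (before turn) [ 0.05  0.02 10.46] turn deg [-0.  0. -0.] shift after turn [ 0.04  0.02 10.46]
```

View pics/s1.png

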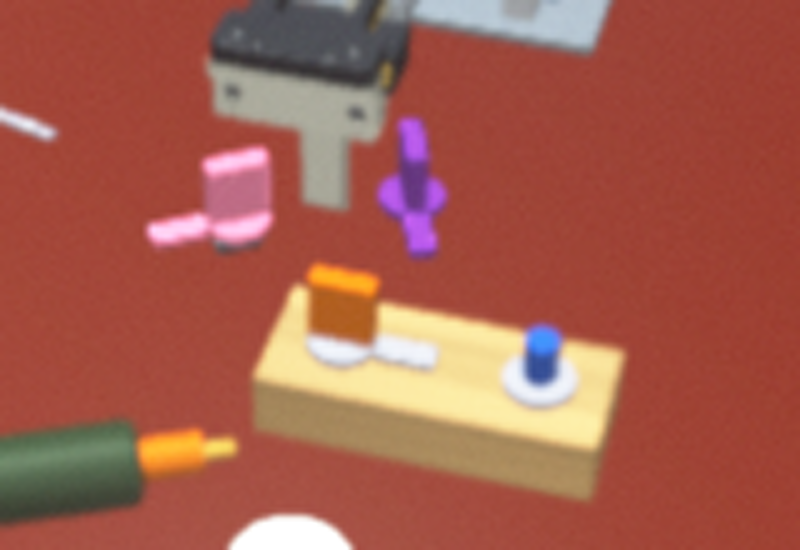

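View pics/t1.png

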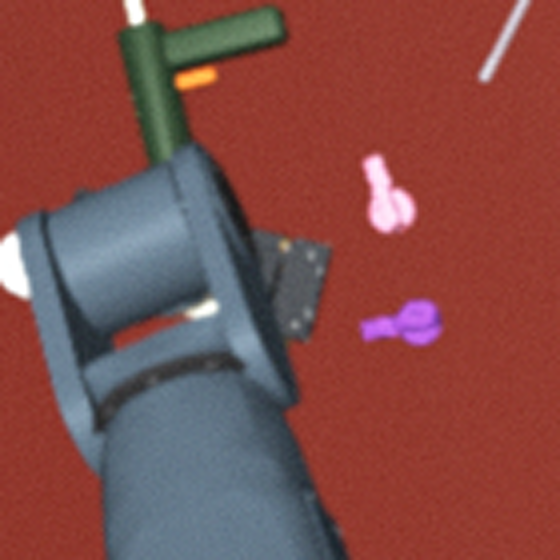

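```bash
python3 - <<'E'
from h import *
import pickle
f=pickle.load(open('side0.pkl','rb'))
p,R,s=tcp()
for d in (.028,.036,.045):
  q=proj(f,[p+R[:,0]*d, p+R[:,0]*d+R[:,1]*.0075,p+R[:,0]*d-R[:,1]*.0075]); print(d,(q-[260,230])*5)
E
```

```text
0.028 [[325.75084723 197.44938157]
 [310.05934587 194.50488801]
 [341.49197799 200.39925139]]
0.036 [[320.99778807 208.15060472]
 [305.22011935 205.17069681]
 [336.82577977 211.13589129]]
0.045 [[315.58201868 220.34081278]
 [299.70643469 217.32027549]
 [331.50872173 223.36673024]]
```

Request:
{"op": "servo_tool", "data": {"moves": [[[0, 0, 0], [0.05, 0.08, 2.5], 0.6], [[0, 0, 0], [0, 0, 2.5], 0.6], [[0, 0, 0], [0, 0, 2.5], 0.6], [[0, 0, 0], [0, 0, 1.5], 0.6], [[0, 0, 0], [0, 0, 0.96], 0.6], [[0, 0, 0], [0, 0, 0.5], 0.6], [[0, 0, 0], [0, 0, 0], 0.6], [[0, 0, 0], [0, 0, 0], 0.0], [[0, 0, 0], [0, 0, 0], 0.0], [[0, 0, 0], [0, 0, 0], 0.0], [[0, 0, 0], [0, 0, 0], 0.0], [[0, 0, 0], [0, 0, 0], 0.0], [[0, 0, 0], [0, 0, 0], 0.0]], "force": 35}}

```text
time: 4.25
tcp_pos: [0.5346, 0.3001, 0.0461]
tcp_rot: [0.0, 0.778, 0.629, -0.0]
contact_force: [-0.1, -1.7, 0.7]
width: 0.128
```

```bash
python3 - <<'E'
from h import *
yaw=-.21
plan([.5335,.3005,.046],toolR([-np.sin(yaw),np.cos(yaw),0],[0,0,-1])); print(ctrl.sense()['moment'])
f=eyes.grab_frame('side')
c=f['img'][230:340,260:420];save(cv2.resize(c,None,fx=5,fy=5,interpolation=cv2.INTER_CUBIC),'s2')
E
```

```text
t 4.25 tcp [0.5346 0.3001 0.0461] w 0.128 F [-0.1 -1.7  0.7]
shift cm (before turn) [ 0.02 -0.12  0.01] turn deg [ 0.  0. -0.] shift after turn [ 0.02 -0.12  0.01]
[-0.12009569  0.06384596 -0.04504155]
```

View pics/s2.png

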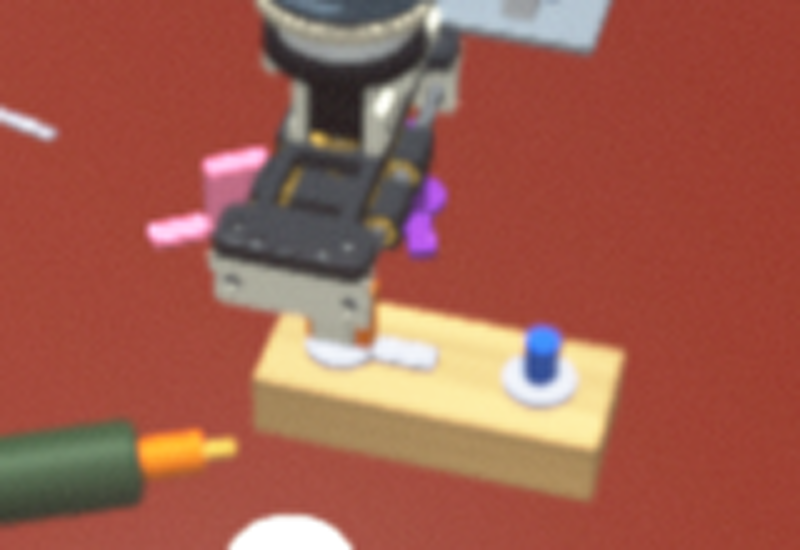

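Request:
{"op": "servo_tool", "data": {"moves": [[[0, 0, 0], [0, 0, -0.5], 0.0], [[0, 0, 0], [0, 0, -1.5], 0.0], [[0, 0, 0], [0, 0, -2.5], 0.0], [[0, 0, 0], [0, 0, -4], 0.0], [[0, 0, 0], [0, 0, -4], 0.0], [[0, 0, 0], [0, 0, -4], 0.0], [[0, 0, 0], [0, 0, -3], 0.0], [[0, 0, 0], [0, 0, 0], 0.0], [[0, 0, 0], [0, 0, 0], 0.0]]}}

```text
time: 5.42
tcp_pos: [0.5341, 0.2999, 0.2401]
tcp_rot: [-0.0, 0.778, 0.629, -0.001]
contact_force: [0.8, -0.2, -0.9]
width: 0.129
```

```bash
cat >> h.py <<'E'
RR=railR(-0.2334); OO=np.array([0.55,-0.185,0.15])
def tgt(x,y,z,ang=-np.pi/2,R=RR,ty=-0.001):
    # stud origin at rail coords (x,y,z) m; ang: stud yaw rel. rail about rail z ; returns tcp pos, rot
    sx=R@np.array([np.cos(ang),np.sin(ang),0]); sy=R@np.array([-np.sin(ang),np.cos(ang),0])
    T=toolR(sy,-R[:,2])   # tool x = stud y
    # tool y = z x x = -n x sy = stud x ; stud origin at tool y = ty
    p=OO+R@np.array([x,y,z])+R[:,2]*(0.030-0.019)-T[:,1]*ty
    return p,T
E
python3 - <<'E'
from h import *
f=eyes.grab_frame('side')
c=f['img'][180:330,250:410];save(cv2.resize(c,None,fx=5,fy=4,interpolation=cv2.INTER_CUBIC),'s3')
p,T=tgt(.004,.0145,.08)
print(p,T)
plan(p,T)
E
```

```text
[ 0.51811787 -0.16354433  0.23368055] [[ 8.76032060e-01 -2.31286665e-01  4.23171724e-01]
 [-2.08261407e-01 -9.72885645e-01 -1.00601728e-01]
 [ 4.34965534e-01  1.38777878e-17 -9.00447102e-01]]
t 5.47 tcp [0.534  0.2998 0.2397] w 0.129 F [ 0.3  0.7 -1.1]
shift cm (before turn) [-45.65   8.14   0.64] turn deg [-20.5  20.2  89.6] shift after turn [ 8.   45.45  4.53]
```

View pics/s3.png

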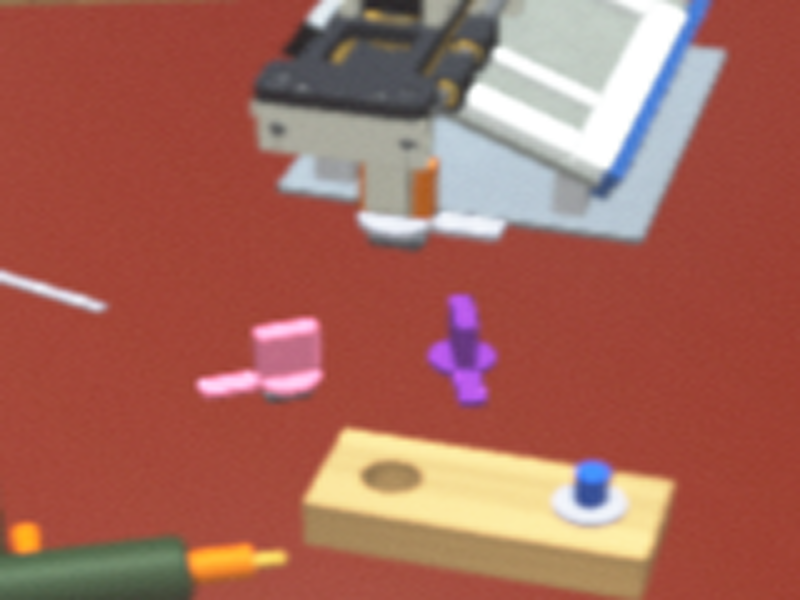

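Request:
{"op": "servo_tool", "data": {"moves": [[[0, 0, 0], [-4.5, 0.8, 0], 0.0], [[0, 0, 0], [-4.5, 0.8, 0], 0.0], [[0, 0, 0], [-4.5, 0.8, 0], 0.0], [[0, 0, 0], [-4.5, 0.8, 0], 0.0], [[0, 0, 0], [-4.6, 0.8, 0], 0.0], [[0, 0, 0], [-4.6, 0.8, 0], 0.0], [[0, 0, 0], [-4.6, 0.8, 0], 0.0], [[0, 0, 0], [-4.6, 0.8, 0], 0.0], [[0, 0, 0], [-4.6, 0.8, 0], 0.0], [[0, 0, 0], [-4.6, 0.9, 0], 0.0], [[0, 0, 0], [0, 0, 0], 0.0]]}}

```text
time: 6.85
tcp_pos: [0.5177, -0.165, 0.2396]
tcp_rot: [-0.001, 0.779, 0.628, -0.001]
contact_force: [0.4, 0.1, -0.9]
width: 0.126
```

Request:
{"op": "servo_tool", "data": {"moves": [[[-2.05, 2.02, 8.96], [0, 0, 0], 0.0], [[-2.05, 2.02, 8.96], [0, 0, 0], 0.0], [[-2.05, 2.02, 8.96], [0, 0, 0], 0.0], [[-2.05, 2.02, 8.96], [0, 0, 0], 0.0], [[-2.05, 2.02, 8.96], [0, 0, 0], 0.0], [[-2.05, 2.02, 8.96], [0, 0, 0], 0.0], [[-2.05, 2.02, 8.96], [0, 0, 0], 0.0], [[-2.05, 2.02, 8.96], [0, 0, 0], 0.0], [[-2.05, 2.02, 8.96], [0, 0, 0], 0.0], [[-2.05, 2.02, 8.96], [0, 0, 0], 0.0], [[0, 0, 0], [0, 0, 0], 0.0], [[0, 0, 0], [0, 0, 0], 0.0]]}}

```text
time: 8.35
tcp_pos: [0.5185, -0.1622, 0.2407]
tcp_rot: [0.025, 0.968, -0.111, 0.222]
contact_force: [0.7, 0.1, -0.8]
width: 0.126
```

```bash
sed -i 's/ty=-0.001)/ty=-0.0015)/' h.py; python3 - <<'E'
from h import *
p,T=tgt(.004,.0145,.03)
plan(p,T); print(ctrl.sense()['joints'].round(2))
f=eyes.grab_frame('side');g=eyes.grab_frame('top')
c=f['img'][100:240,280:420];save(cv2.resize(c,None,fx=5,fy=4,interpolation=cv2.INTER_CUBIC),'s4')
c=g['img'][180:300,290:430];save(cv2.resize(c,None,fx=5,fy=5,interpolation=cv2.INTER_CUBIC),'t4')
E
```

```text
t 8.35 tcp [ 0.5185 -0.1622  0.2407] w 0.126 F [ 0.7  0.1 -0.8]
shift cm (before turn) [-0.31  0.2   5.63] turn deg [-0.2 -0.   0.2] shift after turn [-0.31  0.18  5.63]
[-0.44  0.12  1.96  0.16  0.62 -0.31]
```

View pics/s4.png

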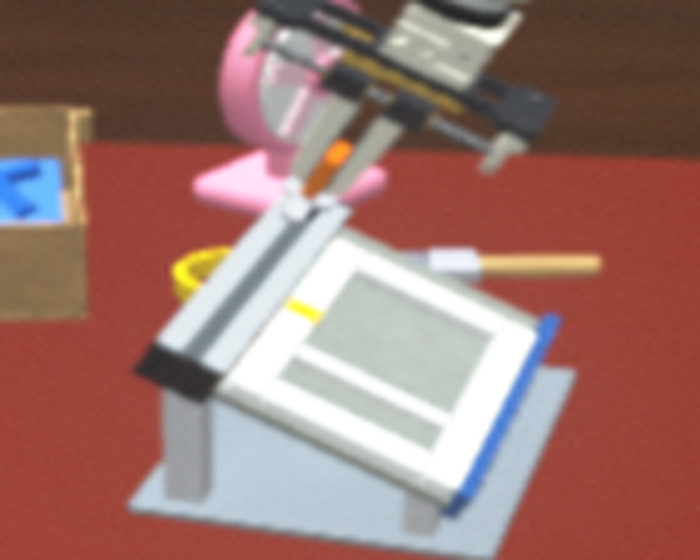

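View pics/t4.png

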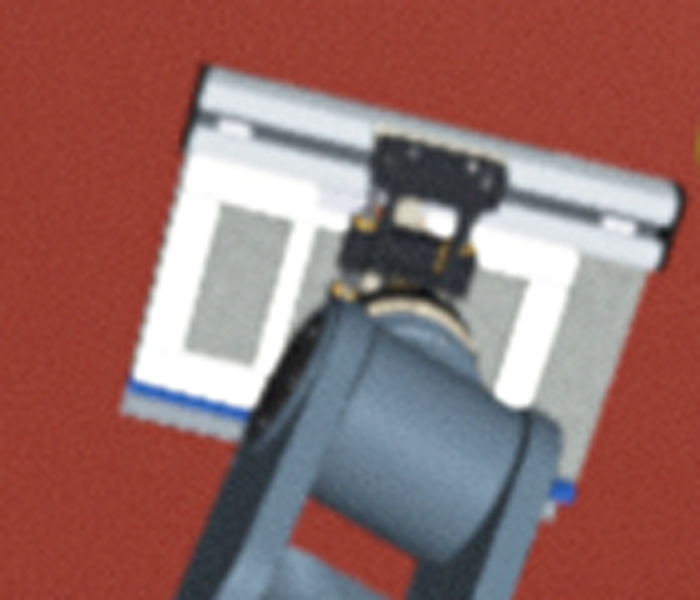

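Request:
{"op": "servo_tool", "data": {"moves": [[[-0.2, 0, 0.2], [-0.31, 0.2, 1.6], 0.0], [[0, 0, 0], [0, 0, 1.6], 0.0], [[0, 0, 0], [0, 0, 1.4], 0.0], [[0, 0, 0], [0, 0, 0.8], 0.0], [[0, 0, 0], [0, 0, 0.23], 0.0], [[0, 0, 0], [0, 0, 0], 0.0], [[0, 0, 0], [0, 0, 0], 0.0]]}}

```text
time: 9.32
tcp_pos: [0.5392, -0.1698, 0.1894]
tcp_rot: [0.027, 0.968, -0.116, 0.223]
contact_force: [-0.1, 0.1, -0.8]
width: 0.125
```

```bash
python3 - <<'E'
from h import *
p,T=tgt(.004,.0145,.03)
plan(p,T)
f=eyes.grab_frame('side')
c=f['img'][120:220,290:400];save(cv2.resize(c,None,fx=7,fy=6,interpolation=cv2.INTER_CUBIC),'s5')
# predicted positions overlay
im=cv2.resize(f['img'][120:220,290:400],None,fx=7,fy=6,interpolation=cv2.INTER_CUBIC)
pp,TT,s=tcp()
o=pp+TT[:,2]*.011+TT[:,1]*(-.0015)  # stud origin
X=TT[:,1];Y=TT[:,0];Z=-TT[:,2]
pts={'toe':o-X*.048+Z*.003,'axis_top':o+Z*.044,'orig':o,'nose':o-Z*.017,'flL':o+X*.018,'flU':o+Y*.018+Z*.003,'flD':o-Y*.018+Z*.003}
for k,P in pts.items():
    q=(proj(f,P)[0]-[290,120])*[7,6]; print(k,q.round(0)); cv2.circle(im,tuple(int(v) for v in q),4,(0,255,0),-1)
for xx in(-.024,-.007,.007,.024):
    L=[tuple(int(v) for v in r) for r in (proj(f,[OO+RR@np.array([.004+xx,yy,0]) for yy in(-.15,.15)])-[290,120])*[7,6]]; cv2.line(im,L[0],L[1],(255,0,255),1)
save(im,'s5o')
E
```

```text
t 9.32 tcp [ 0.5392 -0.1698  0.1894] w 0.125 F [-0.1  0.1 -0.8]
shift cm (before turn) [-0.06 -0.07  0.06] turn deg [ 0.1 -0.1 -0.2] shift after turn [-0.05 -0.07  0.06]
toe [278. 288.]
axis_top [349. 190.]
orig [306. 253.]
nose [290. 277.]
flL [317. 239.]
flU [275. 231.]
flD [343. 267.]
```

View pics/s5.png

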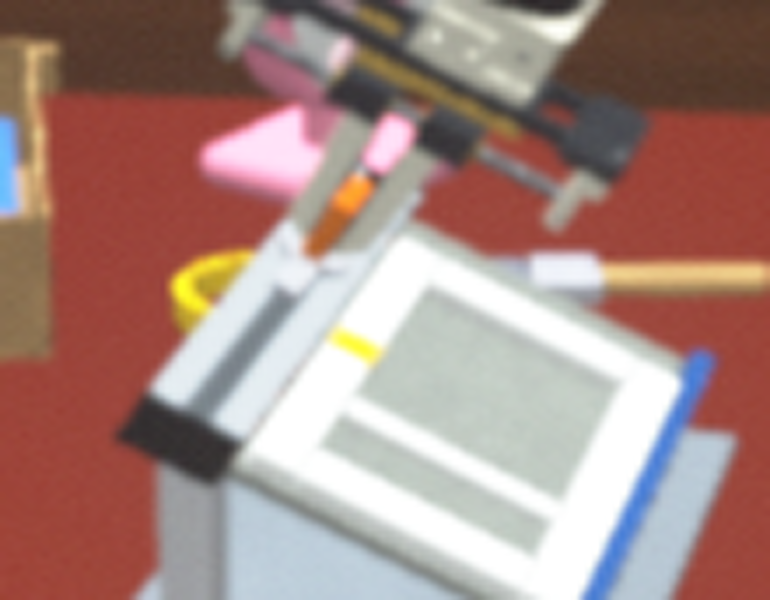

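View pics/s5o.png

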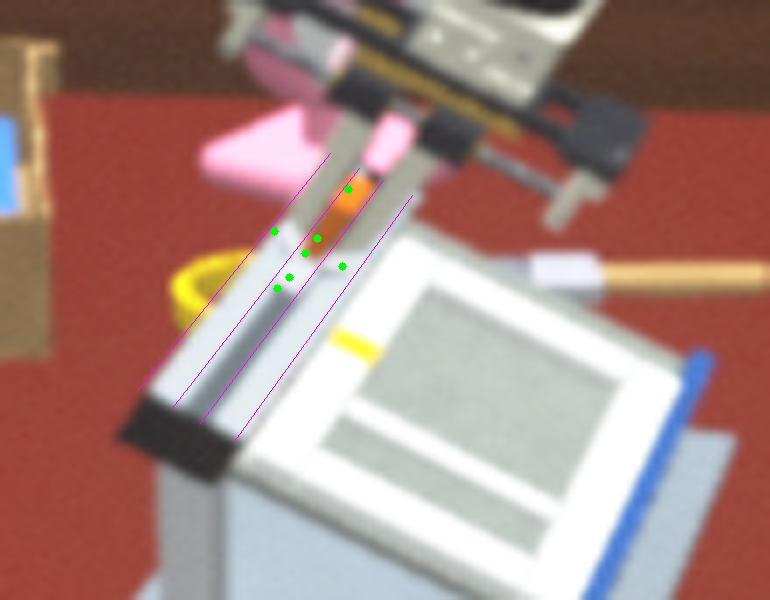

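```bash
python3 - <<'E'
from h import *
f=eyes.grab_frame('side')
out=[]
pp,TT,s=tcp(); o=pp+TT[:,2]*.011+TT[:,1]*(-.0015); q=RR.T@(o-OO); print('stud pred in rail',q)
for z in(0,q[2]+.006,q[2]+.044):
    im,a,b=ortho(f,OO+RR[:,2]*z,RR[:,0],RR[:,1],(-.035,.035),(-.03,.12),.0004)
    im=cv2.resize(im,None,fx=2,fy=1.1)
    im=cv2.resize(im[:, :],(750,190))
    out.append(im)
save(np.vstack(out),'o5')
E
```

```text
stud pred in rail [0.00458286 0.01376355 0.03059066]
```

View pics/o5.png

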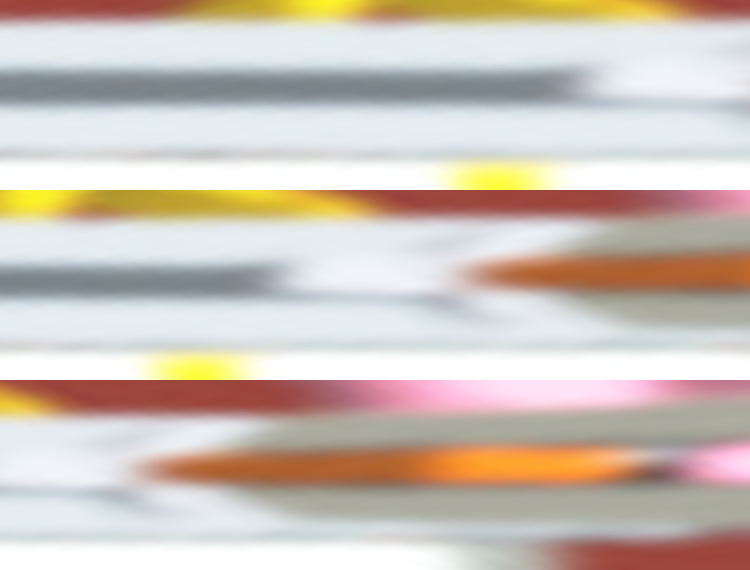

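Request:
{"op": "servo_tool", "data": {"moves": [[[0.1, -0.1, -0.2], [-0.03, -0.03, 0.5], 0.0], [[0, 0, 0], [0, 0, 0.5], 0.0], [[0, 0, 0], [0, 0, 0.3], 0.0], [[0, 0, 0], [0, 0, 0.3], 0.0], [[0, 0, 0], [0, 0, 0.2], 0.0], [[0, 0, 0], [0, 0, 0], 0.0]]}}

```text
time: 10.18
tcp_pos: [0.5466, -0.1712, 0.1725]
tcp_rot: [0.026, 0.968, -0.114, 0.221]
contact_force: [0.4, 0.4, -0.9]
width: 0.122
```

```bash
python3 - <<'E'
from h import *
p,T=tgt(.0043,.0135,0)
plan(p,T)
E
```

```text
t 10.18 tcp [ 0.5466 -0.1712  0.1725] w 0.122 F [ 0.4  0.4 -0.9]
shift cm (before turn) [0.04 0.06 1.21] turn deg [-0.  0. -0.] shift after turn [0.04 0.06 1.21]
```

Request:
{"op": "servo_tool", "data": {"moves": [[[0, 0, 0], [0, 0.05, 0.3], 0.0], [[0, 0, 0], [0, 0, 0.3], 0.0], [[0, 0, 0], [0, 0, 0.25], 0.0], [[0, 0, 0], [0, 0, 0.15], 0.0], [[0, 0, 0], [0, 0, 0], 0.0]]}}

```text
time: 10.8
tcp_pos: [0.5507, -0.1727, 0.1636]
tcp_rot: [0.026, 0.968, -0.114, 0.221]
contact_force: [-0.2, -1.0, -1.0]
width: 0.127
```

```bash
python3 - <<'E'
from h import *
p,T=tgt(.0043,.0135,0)
plan(p,T)
f=eyes.grab_frame('side')
c=f['img'][120:220,290:400];save(cv2.resize(c,None,fx=7,fy=6,interpolation=cv2.INTER_CUBIC),'s6')
E
```

```text
t 10.8 tcp [ 0.5507 -0.1727  0.1636] w 0.127 F [-0.2 -1.  -1. ]
shift cm (before turn) [0.04 0.01 0.22] turn deg [-0.  0. -0.] shift after turn [0.04 0.01 0.22]
```

View pics/s6.png

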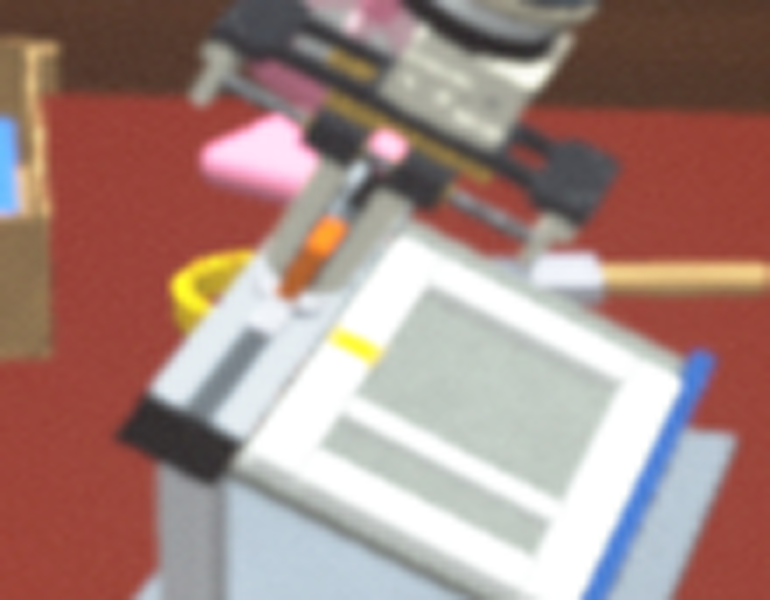

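Request:
{"op": "servo_tool", "data": {"moves": [[[0, 0, 0], [0, 0, 0.1], 0.0], [[0, 0, 0], [0, 0, 0.1], 0.0], [[0, 0, 0], [0, 0, 0], 0.0], [[0, 0, 0], [0, 0, 0], 0.0]]}}

```text
time: 11.35
tcp_pos: [0.5515, -0.1729, 0.1619]
tcp_rot: [0.026, 0.968, -0.114, 0.221]
contact_force: [-0.7, -0.6, -1.5]
width: 0.129
```

Request:
{"op": "servo_tool", "data": {"moves": [[[0, 0, 0], [0, 0, 0.05], 0.0], [[0, 0, 0], [0, 0, 0.05], 0.0], [[0, 0, 0], [0, 0, 0], 0.0], [[0, 0, 0], [0, 0, 0], 0.0]]}}

```text
time: 11.85
tcp_pos: [0.552, -0.173, 0.161]
tcp_rot: [0.026, 0.968, -0.114, 0.222]
contact_force: [-0.5, -0.1, -1.0]
width: 0.126
```

Request:
{"op": "servo_tool", "data": {"moves": [[[0, 0, 0], [0, 0, 0.05], 0.0], [[0, 0, 0], [0, 0, 0.05], 0.0], [[0, 0, 0], [0, 0, 0], 0.0], [[0, 0, 0], [0, 0, 0], 0.0]]}}

```text
time: 12.35
tcp_pos: [0.5524, -0.1731, 0.1601]
tcp_rot: [0.026, 0.968, -0.114, 0.222]
contact_force: [-0.2, 0.0, -0.8]
width: 0.129
```

```bash
python3 - <<'E'
from h import *
p,T=tgt(.0043,.0135,0)
plan(p,T)
E
```

```text
t 12.35 tcp [ 0.5524 -0.1731  0.1601] w 0.129 F [-0.2  0.  -0.8]
shift cm (before turn) [ 0.03  0.01 -0.17] turn deg [-0.  0. -0.] shift after turn [ 0.03  0.01 -0.17]
```

Request:
{"op": "servo_tool", "data": {"moves": [[[0, 0, 0], [0, 0, 0.05], 0.0], [[0, 0, 0], [0, 0, 0.05], 0.0], [[0, 0, 0], [0, 0, 0], 0.0], [[0, 0, 0], [0, 0, 0], 0.0]]}}

```text
time: 12.85
tcp_pos: [0.5525, -0.1731, 0.16]
tcp_rot: [0.026, 0.968, -0.114, 0.222]
contact_force: [-11.6, 2.5, 14.1]
width: 0.128
```

Request:
{"op": "servo_tool", "data": {"moves": [[[0, 0, 0], [0, 0, -0.04], 0.0], [[0, 0, -6], [0.02, 0, 0], 0.0], [[0, 0, -6], [0.02, 0, 0], 0.0], [[0, 0, -6], [0.02, 0, 0], 0.0], [[0, 0, -6], [0.02, 0, 0], 0.0], [[0, 0, -6], [0.02, 0, 0], 0.0], [[0, 0, 0], [0, 0, 0], 0.0]], "force": 45}}

```text
time: 13.72
tcp_pos: [0.5541, -0.1734, 0.1608]
tcp_rot: [0.083, 0.964, 0.141, 0.208]
contact_force: [-2.5, 0.6, 6.0]
width: 0.123
```

```bash
python3 - <<'E'
from h import *
p,T=tgt(.0040,.0135,-0.0019,0)
plan(p,T);s=ctrl.sense();print(s['moment'],s['joints'])
f=eyes.grab_frame('side')
c=f['img'][120:220,290:400];save(cv2.resize(c,None,fx=7,fy=6,interpolation=cv2.INTER_CUBIC),'s7')
E
```

```text
t 13.72 tcp [ 0.5541 -0.1734  0.1608] w 0.123 F [-2.5  0.6  6. ]
shift cm (before turn) [ 0.03 -0.13  0.01] turn deg [  0.1  -0.  -60. ] shift after turn [ 0.12 -0.04  0.01]
[0.09189371 0.22152537 0.14260836] [-0.42270765  0.30877116  1.95956239  0.19513701  0.43589243 -0.87159656]
```

View pics/s7.png

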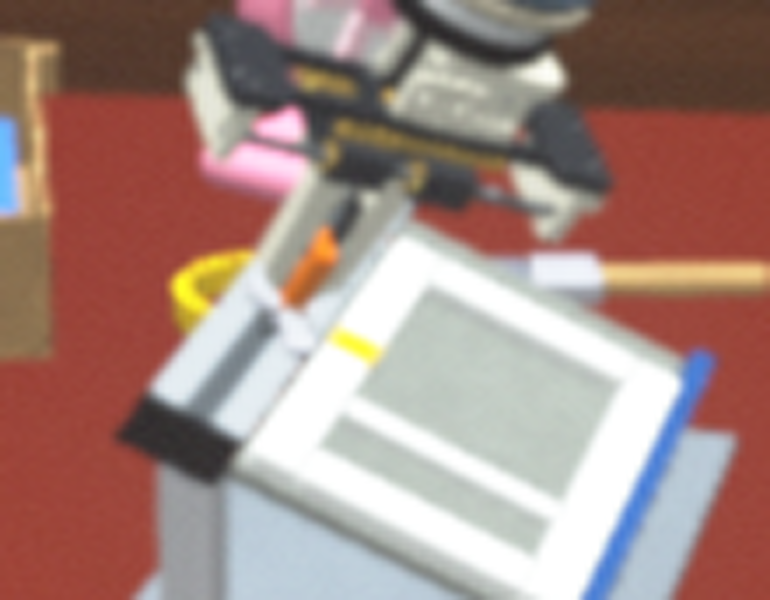

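Request:
{"op": "servo_tool", "data": {"moves": [[[0, 0, -8.5], [0.02, 0, 0], 0.0], [[0, 0, -8.5], [0.02, 0, 0], 0.0], [[0, 0, -8.5], [0.02, 0, 0], 0.0], [[0, 0, -8.5], [0.02, 0, 0], 0.0], [[0, 0, -8.5], [0.02, 0, 0], 0.0], [[0, 0, -8.5], [0.02, 0, 0], 0.0], [[0, 0, -9], [0.02, 0, 0], 0.0], [[0, 0, 0], [0, 0, 0], 0.0], [[0, 0, 0], [0, 0, 0], 0.0]]}}

```text
time: 14.9
tcp_pos: [0.5548, -0.1724, 0.161]
tcp_rot: [0.175, 0.765, 0.604, 0.139]
contact_force: [-3.8, 1.0, 7.6]
width: 0.123
```

```bash
python3 - <<'E'
from h import *
p,T=tgt(.0040,.0135,-0.0019,0)
plan(p,T);s=ctrl.sense();print(s['moment'],s['joints'])
f=eyes.grab_frame('side')
c=f['img'][120:220,290:400];save(cv2.resize(c,None,fx=7,fy=6,interpolation=cv2.INTER_CUBIC),'s8')
E
```

```text
t 14.9 tcp [ 0.5548 -0.1724  0.161 ] w 0.123 F [-3.8  1.   7.6]
shift cm (before turn) [ 0.01 -0.08  0.01] turn deg [ 0.1  0.  -0.1] shift after turn [ 0.01 -0.08  0.01]
[0.17631336 0.34068281 0.10826288] [-0.42015423  0.30908792  1.95829041  0.19189928  0.43708009 -1.9119478 ]
```

View pics/s8.png

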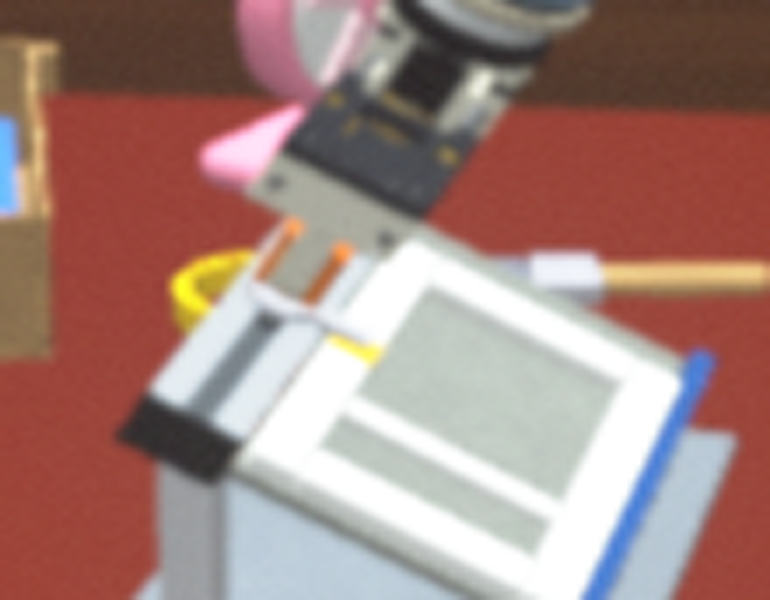

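Request:
{"op": "servo_tool", "data": {"moves": [[[0, 0, 0], [0, -0.04, -0.03], 0.0], [[0, 0, 0], [0, 0, 0], 0.35], [[0, 0, 0], [0, 0, 0], 0.35], [[0, 0, 0], [0, 0, 0], 0.35], [[0, 0, 0], [0, 0, 0], 0.35]]}}

```text
time: 15.58
tcp_pos: [0.554, -0.1721, 0.1603]
tcp_rot: [0.175, 0.765, 0.604, 0.138]
contact_force: [0.2, 0.4, -0.7]
width: 0.35
```

```bash
python3 - <<'E'
from h import *
p,T=tgt(.0040,.0135,-0.0019,0)
plan(p,T)
f=eyes.grab_frame('side')
c=f['img'][120:220,290:400];save(cv2.resize(c,None,fx=7,fy=6,interpolation=cv2.INTER_CUBIC),'s9')
E
```

```text
t 15.57 tcp [ 0.554  -0.1721  0.1603] w 0.35 F [ 0.2  0.4 -0.7]
shift cm (before turn) [ 0.01  0.02 -0.02] turn deg [-0. -0. -0.] shift after turn [ 0.01  0.02 -0.02]
```

View pics/s9.png

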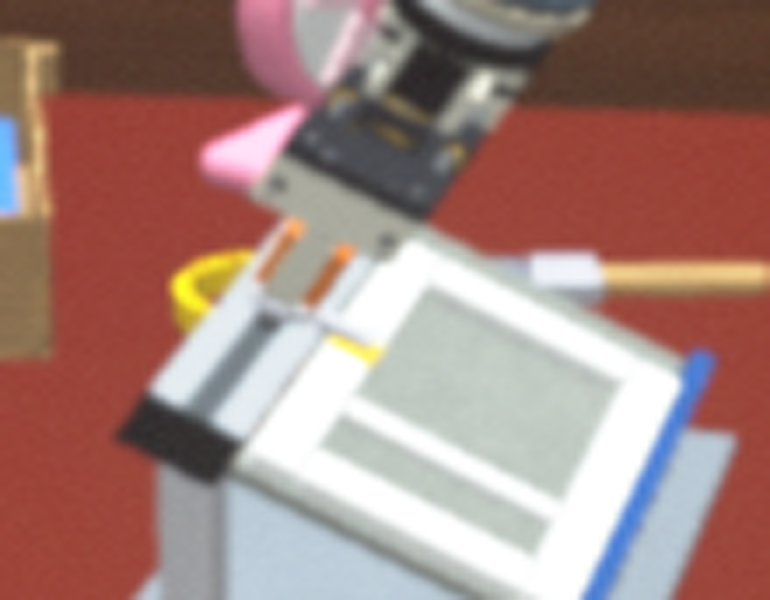

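Released. Next I retract along the tool axis, then back off to look from the top.

Request:
{"op": "servo_tool", "data": {"moves": [[[0, 0, 0], [0, 0, -0.5], 0.35], [[0, 0, 0], [0, 0, -1], 0.35], [[0, 0, 0], [0, 0, -2], 0.35], [[0, 0, 0], [0, 0, -3], 0.35], [[0, 0, 0], [0, 0, -4], 0.35], [[0, 0, 0], [0, 0, -4], 0.35], [[0, 0, 0], [3, 0, -2], 0.35], [[0, 0, 0], [5, 0, 0], 0.35], [[0, 0, 0], [5, 0, 0], 0.35], [[0, 0, 0], [5, 0, 0], 0.35], [[0, 0, 0], [5, 0, 0], 0.35], [[0, 0, 0], [4, 0, 0], 0.35], [[0, 0, 0], [0, 0, 0], 0.35]]}}

```text
time: 17.25
tcp_pos: [0.5467, 0.1091, 0.3094]
tcp_rot: [0.175, 0.764, 0.605, 0.139]
contact_force: [0.5, -0.7, -0.3]
width: 0.351
```

```bash
python3 - <<'E'
from h import *
import pickle
out=[]
for n in('top','side'):
    f=eyes.grab_frame(n); f0=pickle.load(open(n+'0.pkl','rb'))
    if n=='top':
        c=f['img'][180:290,300:430];save(cv2.resize(c,None,fx=6,fy=5,interpolation=cv2.INTER_CUBIC),'t10')
    else:
        c=f['img'][120:220,290:400];save(cv2.resize(c,None,fx=7,fy=6,interpolation=cv2.INTER_CUBIC),'s10')
    for z in(-.0049,.0041,.0421):
        im,a,b=ortho(f,OO+RR[:,2]*z,RR[:,0],RR[:,1],(-.06,.035),(-.05,.08),.0005)
        out.append(cv2.resize(im,None,fx=1.5,fy=1.5))
save(np.vstack([np.hstack(out[:2]),np.hstack(out[3:5])]),'o10')
E
```

```text
(no output)
```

View pics/t10.png

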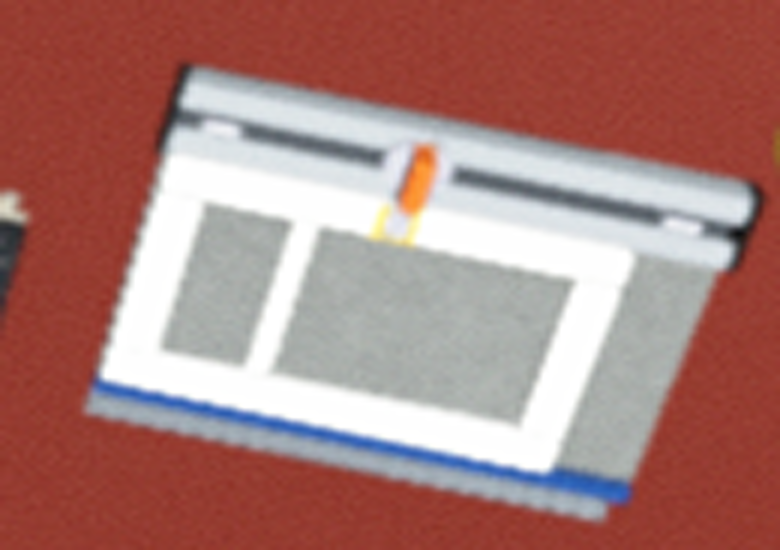

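View pics/s10.png

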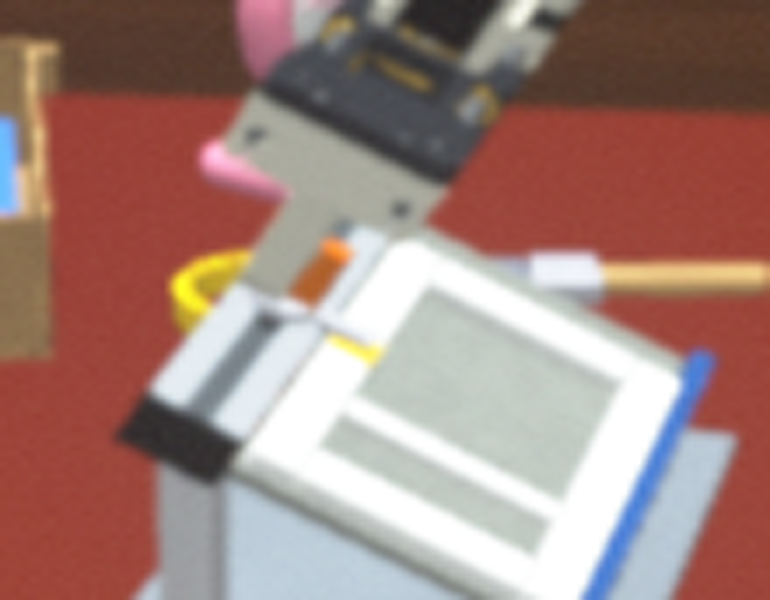

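View pics/o10.png

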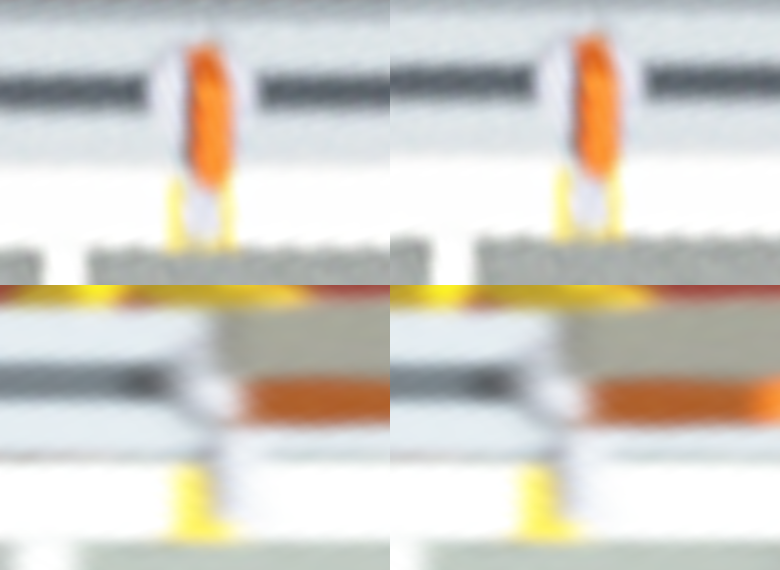

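Request:
{"op": "servo_tool", "data": {"moves": [[[0, 0, 0], [0, -3, -4], 0.35], [[0, 0, 0], [0, -4, -4], 0.35], [[0, 0, 0], [0, -4, -4], 0.35], [[0, 0, 0], [3, -4, -2], 0.35], [[0, 0, 0], [4, -4, 0], 0.35], [[0, 0, 0], [4, -3, 0], 0.35], [[0, 0, 0], [0, 0, 0], 0.35], [[0, 0, 0], [0, 0, 0], 0.35]]}}

```text
time: 18.35
tcp_pos: [0.3206, 0.2731, 0.3397]
tcp_rot: [0.175, 0.765, 0.604, 0.138]
contact_force: [0.5, 0.1, 0.7]
width: 0.348
```

```bash
python3 - <<'E'
from h import *
for n in('side','top'):
    fs=[eyes.grab_frame(n) for _ in range(3)]
    f=fs[0]
    if n=='side':
        c=f['img'][120:220,290:400];save(cv2.resize(c,None,fx=7,fy=6,interpolation=cv2.INTER_CUBIC),'s11')
    # heights in rail frame of points on toe/flange vs rail face
    H=[]
    for f in fs:
        v,u=np.mgrid[170:260,300:420] if n=='top' else np.mgrid[120:220,290:400]
        u=u.ravel();v=v.ravel();z=f['z_map'][v,u];k=z>0
        P=(px2w(f,np.c_[u[k],v[k]],z[k])-OO)@RR; H.append(P)
    P=np.vstack(H)
    def med(m): return (int(m.sum()),(np.median(P[m,2])*1000).round(2), (P[m,2].std()*1000).round(1))
    x,y,zz=P.T; near=abs(zz)<.02
    print(n,'rail lips',med(near&(((x<-.008)&(x>-.016))|((x>.016)&(x<.022)))&((abs(y-.0135)>.03)&(abs(y)<.12))))
    print('flange sides',med(near&(abs(x-.003)<.012)&(abs(abs(y-.0135)-.0125)<.004)))
    print('toe',med(near&(x<-.022)&(x>-.040)&(abs(y-.0135)<.005)))
    print('frame bar',med(near&(x<-.028)&(x>-.042)&(abs(y-.0135)>.02)&(abs(y)<.1)))
E
```

```text
side rail lips (299, np.float64(-0.24), np.float64(1.8))
flange sides (59, np.float64(4.63), np.float64(5.5))
toe (40, np.float64(4.38), np.float64(7.2))
frame bar (336, np.float64(-3.1), np.float64(1.6))
top rail lips (732, np.float64(-3.1), np.float64(3.2))
flange sides (102, np.float64(2.75), np.float64(3.3))
toe (41, np.float64(3.33), np.float64(2.7))
frame bar (632, np.float64(-5.78), np.float64(3.1))
```

View pics/s11.png

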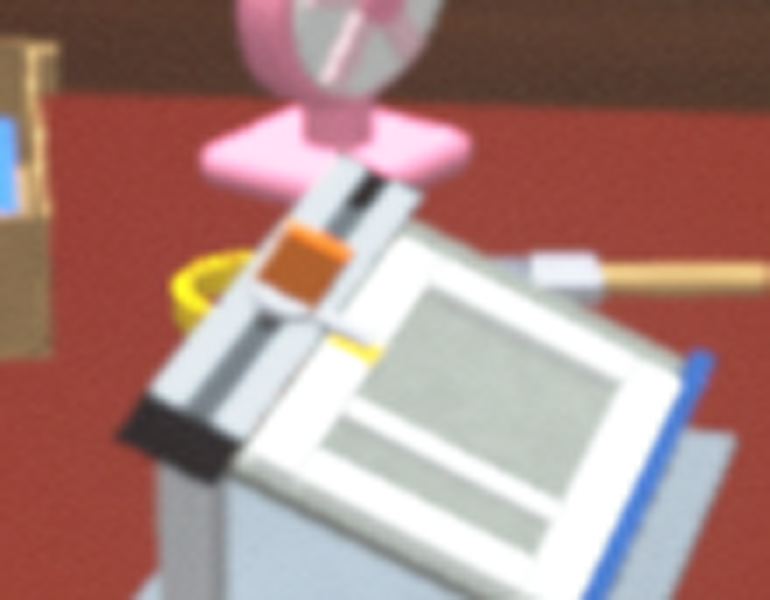

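```bash
python3 -c "
from rig import ctrl
print(ctrl.sign_off())"
```

```text
the job is handed in; nothing more can be done
None
```

I moved the orange-handled stud from the holder into the rail slot and pressed it down until it met the rail at about 18 N. I then turned it a quarter turn, released it and handed the job in at about 19 s on the robot's clock.

**Last checks**
- **Position:** from above, the toe points straight down the slope. It lies within about 1 mm of the middle of the yellow pad, and the flange is centred on the slot.
- **Seating:** the flange's top should be 6 mm above the rail when it is home. The top camera's depth map puts it about 5.9 mm above, and the side camera's about 4.9 mm. I put that 1 mm difference down to depth noise.
- **Surroundings:** the frame looks unmoved in both views, but I did not measure it against its start position. The robot touched nothing except the stud, as far as the forces and pictures show.

**Disagreements:** the two cameras differed by 2–3 mm across the slot. I set the side camera against the arm's own position, and the stud then entered without catching. It also seated about 1.9 mm lower than my first estimate. The likely cause is that I first took the rail's face as slightly too high.

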